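Fit the sprung lid to the green tea canister

ROBOT

A 6-joint arm with a two-finger parallel gripper is mounted at the origin on the work surface. World frame = base frame: x ahead of the robot, y to its left, z up, the work surface at z = 0. Lengths are in m, angles in rad, forces in N, time in s.
With the tool pointing down it reaches from about 0.35 to 0.775 m from the base axis. Payload 5.5 kg.
Tool frame: the origin (TCP) lies on the mounting face of the last link; the fingertips stand 173 mm ahead of it and the grasp point (between the pads) lies 155 mm ahead of it; z points along the fingers, y is the direction in which the jaws open and shut (so a half turn about z gives the same grasp; the last joint's range is limited). The gripper opens to 85 mm and grips with 20 to 120 N. Pads are 22 mm wide; open, the fingers measure 114 mm over their backs; the gripper's body (76 mm by 85 mm) begins 54 mm behind the grasp point. The pads swing forward as they close: fully open they stand 13 mm farther back than shut.
Start: joints at [1.125, 0.313, 0.046, 1.304, 0, 1.431], TCP at [0.173, 0.548, 0.405] pointing down, gripper open.
Joint ranges: [-2.76, 2.76], [-0.86, 1.69], [-1.03, 1.26], [-2.2, 2.34], [-1.47, 1.5], [-3.14, 3.14]. Speed limits (rad/s): [2.57, 2.57, 3.14, 3.14, 3.14, 3.14].

INTERFACE

Orientations are given as a unit quaternion [w, x, y, z].
In Python, from workcell import * gives the robot as it stands. The module is installed in compiled form; this text tells all that it offers.
- The arm moves only by the shell command python3 -m crank 'ROWS' [FORCE]. ROWS is JSON, a list of rows, each a list of 7 numbers: the shift along the tool's x, y, z in mm, then the turn, a rotation vector about the tool's x, y, z in degrees, then the opening, from 0 (shut) to 1 (fully open). A call has exactly 8 rows; each row shifts and turns the commanded pose from where the row before left it, along the tool's axes as they then stand; what a row does not reach is not made up. A row lasts 1/8 s, in which the tool goes at most 62.5 mm and 10.7 degrees, less where a joint would pass 70% of its speed; a pose out of reach is approached as far as the arm can. A call with a gripper value outside its range is refused whole. The fingers move at their own pace and stop on an object; FORCE is the grip in N (left out, the last holds). Time passes only in rows, so rows that do not move let the fingers close, or fill a call up. It gives the time, the measured TCP pose, the force and the opening at its end, in the units of the state.
- get_state(): the state, without advancing time (a new reading comes with each control period).
- read_camera(name): name is "side" or "top"; returns the picture (384x512x3 uint8, blue, green, red); there is no depth.
- calibration(name): a dict with "fx", "fy", "cx", "cy" (pixels), "extrinsics" (4x4, takes a point from world to camera coordinates). Camera axes: x right, y down, z forward; pixel columns grow to the right and rows downward; lengths in m; the calibration is good to about 2 mm. A picture is of the moment at which its call begins. calibration takes no time and is no camera call.
- hand_in(): hands the job in, once; it reports no verdict.
The state is a dict: "clock": time; "joint_pos": joint angles; "qvel": joint speeds; "tau": joint torques, N m; "tcp_pos": TCP position; "orientation": TCP orientation; "wrist_force": force on the tool from outside, world axes, zero at the start; "ft_torque": the same for the moment, N m; "finger_gap": finger opening in m.
Only numpy, scipy, OpenCV 4.12 (cv2) and the standard library are available. Lean on these libraries where they do the work, as an engineer would, in place of code of your own. Each camera call takes 0.05 s, during which the arm holds its last target.

TASK

Close the green tea canister with the green sprung lid: pinch the lid's two tabs together and keep them pinched while you lift it and set it down in the canister's mouth until its flange lies flat on the rim. Then let go so the tabs spring out under the rim. Leave the green canister standing about where it is, and do not shift or tip the cream one.

Things in the scene. Friction and masses are not known exactly. Their poses are not given: they have to be found in the camera images.
- lid_green: Loose green lid lying level; a cream twin is a bystander. Origin: centre of underside; z up, y along the line through its tabs. Plug 54 mm diameter (foot 40), flange 80 mm diameter at 16-21 mm height. On it, at +y and -y, two upright sprung tabs 20 mm wide in x, 6 thick, tops at 56 mm; outer faces 60 mm apart at rest, 36 pinched. Pinch them from above along y, fingertips above the flange. 0.12 kg.
- lid_green_tab (a joint): How far each tab of the green lid is pressed inwards, m: 0 at rest, 0.012 fully pinched, a firm stop, so 20 to 50 N grips the lid rigidly. The tabs are linked and move equally; springs push each out with 1 N at rest, 5 N fully pinched. Below the flange each tab has a flat catch, 14 mm wide, at 1-7 mm lid height; its tip is 39 mm from the lid's axis at rest, 27 pinched.
- canister_green: Green open round canister standing loose, 92 mm diameter, 76 tall, 0.55 kg. Origin: centre of underside, z up. Round mouth 66 mm diameter in a flat rim 6 mm thick (height 70-76); below it the inside widens to 80 mm, where the catches spring out. The lid may be turned any way about the vertical. Lid home: flange on rim, lid origin 60 mm above the canister's, tabs within 4 mm of rest.
- canister_cream: Cream-white open canister of the same shape and size, a bystander. Origin: centre of its underside, z up. It and the green one swap sides at random.
Not all that is in view belongs to the job. Leave any pink or yellow look-alike of the lid_green alone.

How it is judged:
On the way, in this order (a step that is already met when the one before it is completed fails the run):
1. the green lid is lifted with its tabs pinched (value of joint lid_green_tab above 0.007 m and height (world z) of lid_green above 0.03 m), for 0.2 s.
2. the green lid is set in the green canister's mouth with its tabs still pinched (value of joint lid_green_tab above 0.004 m and z of lid_green in the frame of canister_green below 0.066 m and horizontal distance between lid_green and canister_green below 0.012 m), for 0.05 s.
At the end, for the whole second after the job is handed in: Green lid at rest in the green canister: flange on the rim (3 mm in height, 10 mm sideways, 6 degrees), tabs sprung out to within 4 mm of rest; the canister upright on the table within 6 degrees and 60 mm of its start (value of joint lid_green_tab below 0.004 m and horizontal distance between lid_green and canister_green below 0.01 m and z of lid_green in the frame of canister_green between 0.056 and 0.063 m and angle between the z axis of lid_green and the z axis of canister_green, either way round below 0.1 rad and angle between canister_green's own z axis and vertical below 0.1 rad and height (world z) of canister_green below 0.01 m and distance of canister_green from where it was at the start of the episode below 0.06 m and linear speed of lid_green below 0.02 m/s); the robot touches nothing.
It fails at once if the cream canister is shifted by more than 30 mm or tipped (distance of canister_cream from where it was at the start of the episode above 0.03 m or angle between canister_cream's own z axis and vertical above 0.3 rad).
It fails at once if the green canister is tipped (angle between canister_green's own z axis and vertical above 0.5 rad).
It also fails if it takes over 34 s, if anything falls off the work surface, if the arm or the gripper's body presses on something with over 40 N, if the wrist force passes 120 N, or if a joint passes its speed limit or range.

## Working session

There is one attempt and no reset: what is moved stays moved. The work goes in short steps, Python scripts to look and compute and a shell command to move; the robot and the scene stay as the last step left them, time stands still between calls to the robot, and variables do not carry over. Pictures are saved under pics/ and viewed, and the job is handed in when it is done.

```bash
mkdir -p pics
python3 - <<'E'
from workcell import *
import cv2
s=get_state(); print(s)
for n in("top","side"):
    cv2.imwrite(f"pics/{n}0.png",read_camera(n)); c=calibration(n); print(n,c)
E
```

```text
{'clock': 0.0, 'joint_pos': array([ 1.12540845e+00,  3.14010223e-01,  4.49632366e-02,  1.30358644e+00,
       -2.05517759e-05,  1.43118467e+00]), 'qvel': array([-0.00062162, -0.00145631, -0.00042504, -0.0016445 , -0.0003184 ,
        0.0010678 ]), 'tau': array([-1.02348866e-03, -4.80628252e+01,  2.98531616e+01,  1.91325950e-02,
       -3.53770774e-04,  2.69994608e-06]), 'tcp_pos': array([0.17302629, 0.54814186, 0.40379655]), 'orientation': array([-2.55021402e-04,  1.52293115e-01,  9.88334945e-01, -8.82498430e-04]), 'wrist_force': array([-0.65588657, -0.44036708,  0.17058924]), 'ft_torque': array([-0.03975589,  0.06492735, -0.06078472]), 'finger_gap': 0.08553027429872058}
top {'fx': 419.242168191496, 'fy': 419.242168191496, 'cx': 253.4118102463511, 'cy': 191.64656071513747, 'extrinsics': array([[-0.0019049 , -0.99993492, -0.01124836,  0.01449458],
       [-0.98212053,  0.00398817, -0.18821093,  0.48449199],
       [ 0.18824354,  0.01068873, -0.98206421,  0.77251041],
       [ 0.        ,  0.        ,  0.        ,  1.        ]])}
side {'fx': 489.4564997053279, 'fy': 489.4564997053279, 'cx': 255.69894534644027, 'cy': 195.9135655961835, 'extrinsics': array([[-0.9726596 , -0.23201811,  0.01004495,  0.47528293],
       [-0.18034135,  0.72735513, -0.66214161,  0.11985548],
       [ 0.14632259, -0.64584991, -0.74931141,  0.99556295],
       [ 0.        ,  0.        ,  0.        ,  1.        ]])}
```

View pics/top0.png

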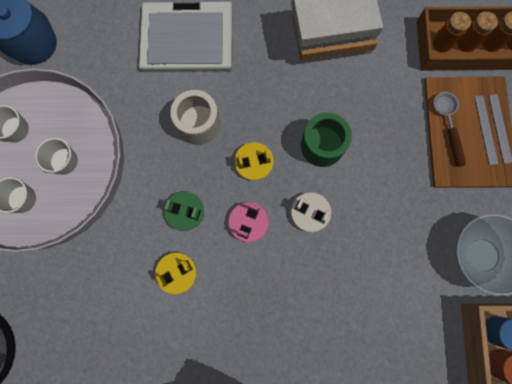

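View pics/side0.png

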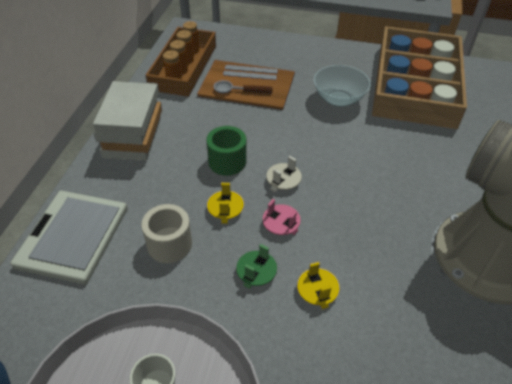

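The top view shows the green lid at (184,211). Look-alikes are cream (311,212), pink (248,222), and yellow (254,161) and (175,273). The only open green canister is at (326,139); the cream one is at (194,117). I'll measure these and take an enlarged crop to confirm.

```bash
cat > h.py <<'E'
import cv2,numpy as np
from workcell import calibration
def ray(n,u,v):
    c=calibration(n);E=c["extrinsics"];R,t=E[:3,:3],E[:3,3]
    return -R.T@t, R.T@np.array([(u-c["cx"])/c["fx"],(v-c["cy"])/c["fy"],1])
def plane(n,u,v,z):
    o,d=ray(n,u,v);return (o+d*(z-o[2])/d[2])[:2]
def proj(n,p):
    c=calibration(n);q=c["extrinsics"][:3,:3]@np.array(p)+c["extrinsics"][:3,3]
    return np.array([c["fx"]*q[0]/q[2]+c["cx"],c["fy"]*q[1]/q[2]+c["cy"]])
def green(im):
    h=cv2.cvtColor(im,cv2.COLOR_BGR2HSV);return cv2.inRange(h,(45,70,15),(85,255,255))
E
python3 - <<'E'
from h import *
for n in("top","side"):
    im=cv2.imread(f"pics/{n}0.png");m=green(im)
    cs,_=cv2.findContours(m,cv2.RETR_EXTERNAL,cv2.CHAIN_APPROX_NONE)
    for c in cs:
        if cv2.contourArea(c)>100: print(n,cv2.boundingRect(c),cv2.contourArea(c))
    a,b=((184,211),(326,139)) if n=="top" else ((256,266),(227,150))
    o=[cv2.resize(im[y-32:y+32,x-32:x+32],(384,384),interpolation=cv2.INTER_CUBIC) for x,y in(a,b)]
    cv2.imwrite(f"pics/crop_{n}.png",cv2.convertScaleAbs(np.hstack(o),alpha=1.6))
E
```

```text
top (164, 192, 40, 39) 1155.0
top (301, 113, 51, 53) 1985.5
side (236, 245, 41, 43) 1128.5
side (207, 126, 39, 49) 1569.5
```

View pics/crop_top.png

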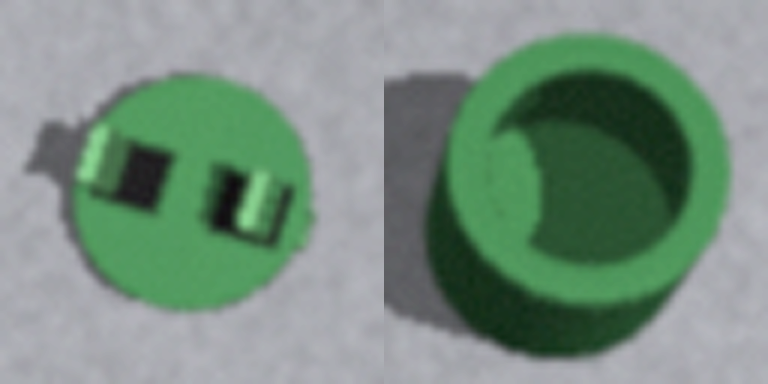

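View pics/crop_side.png

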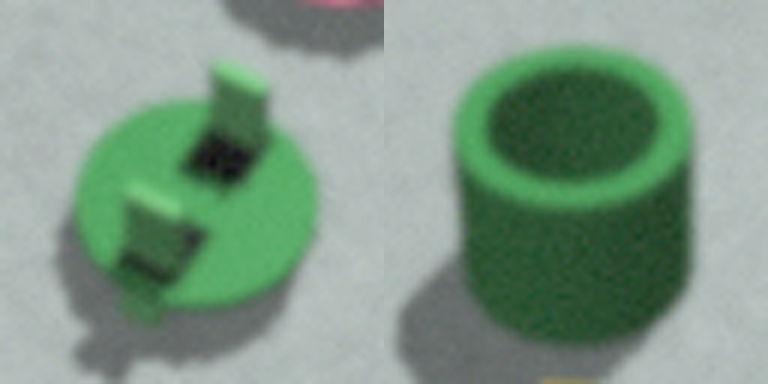

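Both crops confirm it: a green flange with two upright tabs over black slots, and a green open canister with a lit rim. Next, the exact poses.

```bash
cat > meas.py <<'E'
from h import *
def circ(n,m,z,r):
    """fit circle of plane points of hull contour"""
    cs,_=cv2.findContours(m,cv2.RETR_EXTERNAL,cv2.CHAIN_APPROX_NONE)
    c=max(cs,key=cv2.contourArea);P=np.array([plane(n,u,v,z) for u,v in c[:,0]])
    from scipy.optimize import least_squares
    f=lambda q:np.hypot(*(P-q[:2]).T)-q[2]
    s=least_squares(f,[*P.mean(0),r],loss="soft_l1",f_scale=.001)
    return s.x, np.sqrt(np.mean(f(s.x)**2))
E
python3 - <<'E'
from meas import *
for n,l,c in(("top",(150,180,70,65),(290,100,75,75)),("side",(225,235,65,60),(200,118,55,62))):
    im=cv2.imread(f"pics/{n}0.png");g=im[:,:,1]
    for nm,(x,y,w,h),z,r in(("lid",l,.021,.04),("can",c,.076,.046)):
        gg=green(im)&cv2.inRange(g,70,255); m=np.zeros_like(gg);m[y:y+h,x:x+w]=gg[y:y+h,x:x+w]
        print(n,nm,circ(n,m,z,r), "V max",g[m>0].max(), np.median(g[m>0]))
        if nm=="lid":
            for th in (108,115,122):
                b=m&cv2.inRange(g,th,255);k,lab,st,ce=cv2.connectedComponentsWithStats(b)
                t=[(ce[i],plane(n,*ce[i],.056)) for i in range(1,k) if st[i,4]>=6]
                print(th,t)
                if len(t)==2: d=t[0][1]-t[1][1];print(" mid",(t[0][1]+t[1][1])/2,"len",np.hypot(*d),"ang",np.degrees(np.arctan2(d[1],d[0])))
E
```

```text
top lid (array([0.4511885 , 0.1533231 , 0.03856951]), np.float64(0.0008097756763362983)) V max 132 97.0
108 [(array([167.125, 204.125]), array([0.45888578, 0.17885064])), (array([193.7826087, 212.       ]), array([0.44343514, 0.12714689]))]
 mid [0.45116046 0.15299877] len 0.053962950297230416 ang 73.36226045422643
115 [(array([167.1, 203.8]), array([0.45951858, 0.17892217])), (array([193.61111111, 212.33333333]), array([0.44279277, 0.12745958]))]
 mid [0.45115567 0.15319088] len 0.05411239590493352 ang 71.99536660757786
122 [(array([166.92307692, 204.53846154]), array([0.45808269, 0.17920991])), (array([193.81818182, 211.81818182]), array([0.44378599, 0.12708744]))]
 mid [0.45093434 0.15314867] len 0.05404763945356803 ang 74.66154668694517
top can (array([ 0.59017479, -0.13039851,  0.04420751]), np.float64(0.0006363255020500143)) V max 98 94.0
side lid (array([0.45042898, 0.15522987, 0.03805668]), np.float64(0.011856559674267058)) V max 127 106.0
108 [(array([263.5, 246.5]), array([0.44313779, 0.12894874])), (array([253.        , 253.86363636]), array([0.45861497, 0.15025738])), (array([268.18181818, 270.53535354]), array([0.42280207, 0.17956651])), (array([249.16326531, 265.53061224]), array([0.45936557, 0.17731736]))]
115 [(array([263.63636364, 246.36363636]), array([0.44295535, 0.12857567])), (array([249.16666667, 266.20833333]), array([0.4590019 , 0.17875822]))]
 mid [0.45097862 0.15366694] len 0.052685671866651296 ang -107.7323748283052
122 [(array([263.5, 246. ]), array([0.44339708, 0.12780857])), (array([249.77777778, 266.55555556]), array([0.45772196, 0.17922664]))]
 mid [0.45055952 0.15351761] len 0.053376221225156166 ang -105.56763724195775
side can (array([ 0.58883939, -0.12730145,  0.04415406]), np.float64(0.0009582857439907949)) V max 110 98.0
```

Lid at (0.451, 0.1533), tab line at about 73°. Canister mouth at (0.5895, -0.129), with the two views agreeing within 3 mm. The jaw axis is already at 72.5°, so I need no turn. The tool shift to reach above the lid is about (-384, -293) mm.

```bash
cat > err.py <<'E'
import sys,numpy as np
from workcell import *
from scipy.spatial.transform import Rotation as Ro
s=get_state();q=s["orientation"];R=Ro.from_quat(np.r_[q[1:],q[0]])
t=np.array([float(a) for a in sys.argv[1:4]])
M=R.as_matrix()
print("t",s["clock"],"tcp",s["tcp_pos"].round(4),"tool shift mm",(R.inv().apply(t-s["tcp_pos"])*1e3).round(1),"y ang",np.degrees(np.arctan2(M[1,1],M[0,1])).round(2),"z",M[:,2].round(4),"F",s["wrist_force"].round(1),"gap",s["finger_gap"].round(4),"j",s["joint_pos"].round(2))
E
python3 -m crank '[[-48,-37,0,0,0,0,1],[-48,-37,0,0,0,0,1],[-48,-37,0,0,0,0,1],[-48,-37,0,0,0,0,1],[-48,-37,0,0,0,0,1],[-48,-37,0,0,0,0,1],[-48,-37,0,0,0,0,1],[-48,-34,0,0,0,0,1]]' 30
python3 err.py 0.451 0.1533 0.198
```

```text
clock: 1.1
tcp_pos: [0.4517, 0.1514, 0.4046]
orientation: [-0.0, 0.152, 0.988, 0.0]
wrist_force: [1.3, 0.6, 0.1]
finger_gap: 0.0854Traceback (most recent call last):
  File "err.py", line 7, in <module>
    print("t",s["clock"],"tcp",s["tcp_pos"].round(4),"tool shift mm",(R.inv().apply(t-s["tcp_pos"])*1e3).round(1),"y ang",np.degrees(np.arctan2(M[1,1],M[0,1])).round(2),"z",M[:,2].round(4),"F",s["wrist_force"].round(1),"gap",s["finger_gap"].round(4),"j",s["joint_pos"].round(2))
                                                                                                                                                                                                                                 ^^^^^^^^^^^^^^^^^^^^^
AttributeError: 'float' object has no attribute 'round'
```

```bash
sed -i 's/s\["finger_gap"\].round(4)/round(s["finger_gap"],4)/' err.py
python3 err.py 0.451 0.1533 0.198
```

```text
t 1.1 tcp [0.4517 0.1514 0.4046] tool shift mm [  1.2   1.5 206.6] y ang 72.46 z [-1.e-04  2.e-04 -1.e+00] F [1.3 0.6 0.1] gap 0.0854 j [ 0.15  0.12 -0.2   1.25  0.    0.46]
```

```bash
python3 -m crank '[[1,1.5,40,0,0,0,1],[0,0,40,0,0,0,1],[0,0,40,0,0,0,1],[0,0,30,0,0,0,1],[0,0,20,0,0,0,1],[0,0,10,0,0,0,1],[0,0,0,0,0,0,1],[0,0,0,0,0,0,1]]' 30
python3 err.py 0.451 0.1533 0.198
python3 - <<'E'
from h import *
from workcell import read_camera
a=read_camera("side")[190:330,180:340];b=read_camera("top")[150:270,120:260]
cv2.imwrite("pics/pre.png",np.hstack([cv2.resize(a,(400,350),interpolation=2),cv2.resize(b,(400,350),interpolation=2)]))
E
```

```text
clock: 2.1
tcp_pos: [0.4511, 0.1552, 0.2255]
orientation: [0.001, 0.152, 0.988, 0.0]
wrist_force: [0.5, 0.6, 0.7]
finger_gap: 0.0856
t 2.1 tcp [0.4511 0.1552 0.2255] tool shift mm [-0.5 -1.8 27.5] y ang 72.48 z [ 1.4e-03  3.0e-04 -1.0e+00] F [0.5 0.6 0.7] gap 0.0856 j [ 0.16  0.26 -0.5   0.81  0.    0.47]
```

View pics/pre.png

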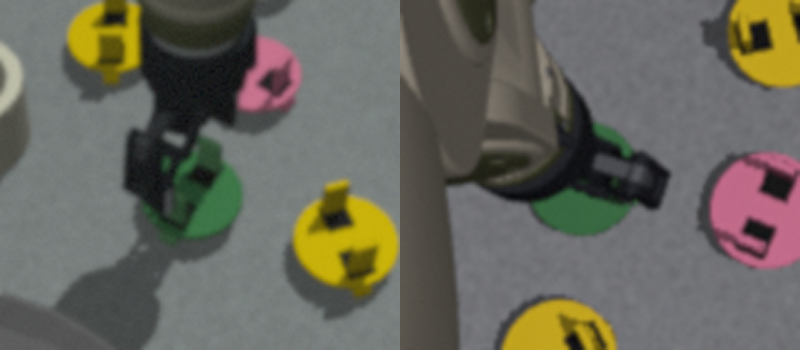

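The fingers sit either side of the two green tabs, with the pink and yellow lids clear. Going down the last 27 mm.

```bash
python3 -m crank '[[-0.5,-2,9,0,0,0,1],[0,0,8,0,0,0,1],[0,0,6,0,0,0,1],[0,0,4,0,0,0,1],[0,0,0,0,0,0,1],[0,0,0,0,0,0,1],[0,0,0,0,0,0,1],[0,0,0,0,0,0,1]]' 30
python3 err.py 0.451 0.1533 0.198
```

```text
clock: 3.2
tcp_pos: [0.4506, 0.1531, 0.1979]
orientation: [0.0, 0.152, 0.988, 0.0]
wrist_force: [-0.2, -0.1, -0.7]
finger_gap: 0.0849
t 3.2 tcp [0.4506 0.1531 0.1979] tool shift mm [-0.3  0.4 -0.1] y ang 72.48 z [ 5.e-04  2.e-04 -1.e+00] F [-0.2 -0.1 -0.7] gap 0.0849 j [ 0.16  0.3  -0.53  0.74  0.    0.46]
```

```bash
python3 -m crank '[[0,0,0,0,0,0,0.6],[0,0,0,0,0,0,0.4],[0,0,0,0,0,0,0.2],[0,0,0,0,0,0,0],[0,0,0,0,0,0,0],[0,0,0,0,0,0,0],[0,0,0,0,0,0,0],[0,0,0,0,0,0,0]]' 35
python3 err.py 0.451 0.1533 0.198
```

```text
clock: 4.2
tcp_pos: [0.4508, 0.153, 0.1989]
orientation: [0.001, 0.152, 0.988, 0.0]
wrist_force: [-2.5, -1.0, 10.8]
finger_gap: 0.0331
t 4.2 tcp [0.4508 0.153  0.1989] tool shift mm [-0.1  0.3  0.9] y ang 72.49 z [ 0.0015  0.     -1.    ] F [-2.5 -1.  10.8] gap 0.0331 j [ 0.16  0.29 -0.53  0.74 -0.    0.46]
```

Gap of 33 mm, close to fully pinched, so I'll lift.

```bash
python3 -m crank '[[0,0,-4,0,0,0,0],[0,0,-8,0,0,0,0],[0,0,-15,0,0,0,0],[0,0,-20,0,0,0,0],[0,0,-25,0,0,0,0],[0,0,-25,0,0,0,0],[0,0,-20,0,0,0,0],[0,0,-8,0,0,0,0]]' 35
python3 err.py 0.5895 -0.1289 0.330
python3 - <<'E'
from h import *
from workcell import read_camera
a=read_camera("side");b=read_camera("top")
cv2.imwrite("pics/lift_s.png",a);cv2.imwrite("pics/lift_t.png",b)
cv2.imwrite("pics/lift.png",np.hstack([cv2.resize(a[150:290,180:340],(400,350),interpolation=2),cv2.resize(b[130:270,120:280],(400,350),interpolation=2)]))
E
```

```text
clock: 5.2
tcp_pos: [0.4508, 0.1531, 0.324]
orientation: [0.001, 0.152, 0.988, 0.0]
wrist_force: [-0.0, -0.3, -1.9]
finger_gap: 0.0326
t 5.2 tcp [0.4508 0.1531 0.324 ] tool shift mm [-217.2 -227.1   -5.9] y ang 72.48 z [ 1.8e-03  4.0e-04 -1.0e+00] F [-0.  -0.3 -1.9] gap 0.0326 j [ 0.16  0.16 -0.35  1.05  0.    0.46]
```

View pics/lift.png

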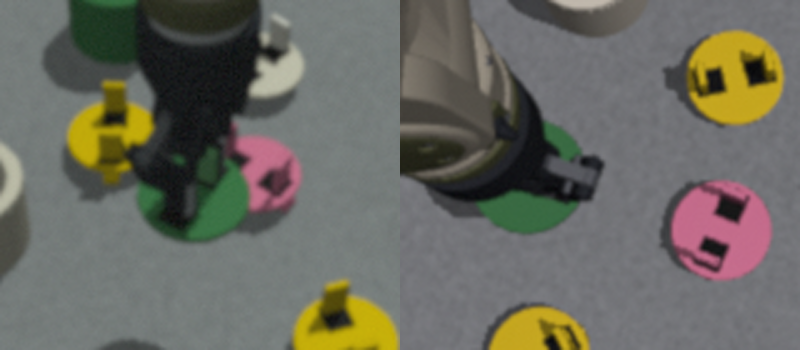

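The lid is held level under the fingers. Carrying it over the green canister.

```bash
python3 -m crank '[[-14,-15,-6,0,0,0,0],[-29,-30,0,0,0,0,0],[-38,-40,0,0,0,0,0],[-41,-42,0,0,0,0,0],[-38,-40,0,0,0,0,0],[-29,-30,0,0,0,0,0],[-18,-20,0,0,0,0,0],[-10,-10,0,0,0,0,0]]' 35
python3 err.py 0.5895 -0.1289 0.330
python3 - <<'E'
from h import *
from workcell import read_camera
a=read_camera("side");b=read_camera("top")
cv2.imwrite("pics/ov_s.png",a);cv2.imwrite("pics/ov_t.png",b)
cv2.imwrite("pics/ov.png",np.hstack([cv2.resize(a[60:200,150:310],(400,350),interpolation=2),cv2.resize(b[60:200,240:400],(400,350),interpolation=2)]))
E
```

```text
clock: 6.3
tcp_pos: [0.5892, -0.1302, 0.3271]
orientation: [-0.001, 0.153, 0.988, 0.0]
wrist_force: [-0.4, 0.9, -1.4]
finger_gap: 0.0327
t 6.3 tcp [ 0.5892 -0.1302  0.3271] tool shift mm [ 0.1  1.3 -2.9] y ang 72.39 z [-2.1e-03  9.0e-04 -1.0e+00] F [-0.4  0.9 -1.4] gap 0.0327 j [-0.35  0.4  -0.02  1.15  0.   -0.04]
```

View pics/ov.png

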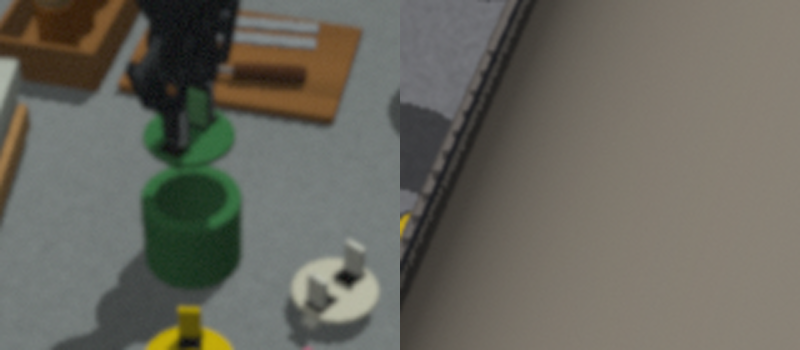

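Side view: the lid, about (189,132) in the crop, hangs just above the canister mouth at about (192,198). I'll check the offset numerically in this one camera.

Run:
```python
from meas import *
im=cv2.imread("pics/ov_s.png");g=im[:,:,1];gg=green(im)&cv2.inRange(g,70,255)
for nm,(y0,y1),z,r in(("lid",(100,127),.1495,.04),("can",(126,175),.076,.046)):
    m=np.zeros_like(gg);m[y0:y1,200:255]=gg[y0:y1,200:255]
    print(nm,cv2.boundingRect(m),circ("side",m,z,r))
    o=np.array([.5895,-.1289]); th=np.linspace(0,6.28,200)
    for c in (o,):
        P=np.array([proj("side",[c[0]+r*np.cos(t),c[1]+r*np.sin(t),z]) for t in th]);print("expected box",P.min(0).round(1),P.max(0).round(1))
k=gg[100:135,200:255]
for r in k[::2]: print("".join("#" if v else "." for v in r))
```

```text
lid (208, 100, 36, 27) (array([ 0.57110696, -0.11945405,  0.02683434]), np.float64(0.008479029995559974))
expected box [206.1 101.1] [243.3 124.8]
can (207, 126, 39, 26) (array([ 0.58840638, -0.12754988,  0.04230033]), np.float64(0.006323899033808381))
expected box [205.5 125. ] [246.2 152.3]
...........................####........................
............................#.#........................
...........................###.........................
............##..............#.......####...............
..........#####...............#.....######.............
.........######...................#########............
........#######.................############...........
........#######..............###############...........
........######..............###############............
.........###..............################.............
.........................################..............
.......................###############.................
......................#############....................
..................##...###########.....................
...............########################................
............#########...........#########..............
..........#######...................########...........
........######.........................######..........
```

The offset is within about 2 mm, against 5 mm of clearance. Descending into the mouth.

```bash
python3 -m crank '[[0,1,10,0,0,0,0],[0,0,12,0,0,0,0],[0,0,12,0,0,0,0],[0,0,10,0,0,0,0],[0,0,7,0,0,0,0],[0,0,4,0,0,0,0],[0,0,2,0,0,0,0],[0,0,0,0,0,0,0]]' 35
python3 err.py 0.5895 -0.1289 0.259
```

```text
clock: 7.4
tcp_pos: [0.5894, -0.1279, 0.2718]
orientation: [0.0, 0.152, 0.988, 0.0]
wrist_force: [-0.2, -0.4, -0.6]
finger_gap: 0.0325
t 7.4 tcp [ 0.5894 -0.1279  0.2718] tool shift mm [-0.4 -0.9 12.8] y ang 72.48 z [ 3.e-04  0.e+00 -1.e+00] F [-0.2 -0.4 -0.6] gap 0.0325 j [-0.35  0.44 -0.11  1.03  0.   -0.04]
```

```bash
python3 -m crank '[[0,-1,3,0,0,0,0],[0,0,3,0,0,0,0],[0,0,2,0,0,0,0],[0,0,2,0,0,0,0],[0,0,1,0,0,0,0],[0,0,1,0,0,0,0],[0,0,0,0,0,0,0],[0,0,0,0,0,0,0]]' 35
python3 err.py 0.5895 -0.1289 0.259
python3 - <<'E'
from h import *
from workcell import read_camera
a=read_camera("side")
cv2.imwrite("pics/in_s.png",a)
cv2.imwrite("pics/in.png",cv2.resize(a[80:200,160:300],(700,600),interpolation=2))
E
```

```text
clock: 8.4
tcp_pos: [0.5891, -0.1288, 0.2598]
orientation: [0.0, 0.152, 0.988, 0.0]
wrist_force: [0.1, 0.9, -1.5]
finger_gap: 0.0326
t 8.4 tcp [ 0.5891 -0.1288  0.2598] tool shift mm [-0.4  0.   0.8] y ang 72.48 z [ 1.e-04  0.e+00 -1.e+00] F [ 0.1  0.9 -1.5] gap 0.0326 j [-0.35  0.44 -0.13  1.    0.   -0.04]
```

View pics/in.png

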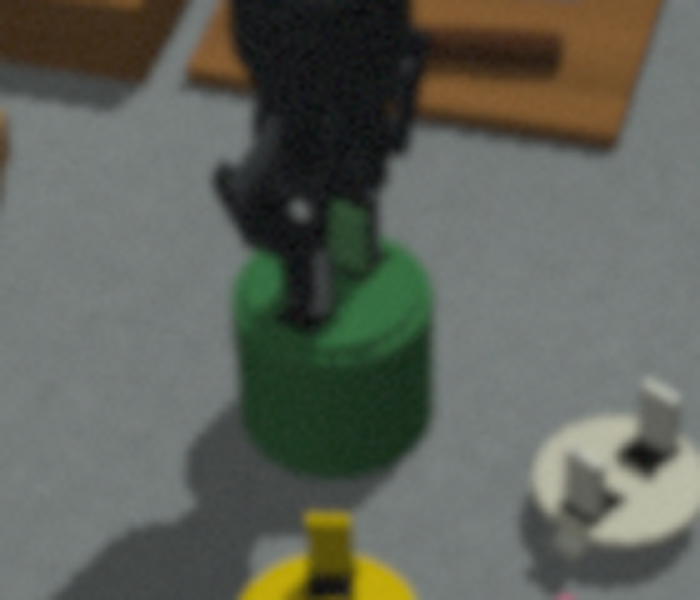

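The lid sits centred on the canister, but there is no contact force yet. Pressing a few millimetres more.

```bash
python3 -m crank '[[0,0,0.5,0,0,0,0],[0,0,0.5,0,0,0,0],[0,0,0.5,0,0,0,0],[0,0,0.5,0,0,0,0],[0,0,0.5,0,0,0,0],[0,0,0,0,0,0,0],[0,0,0,0,0,0,0],[0,0,0,0,0,0,0]]' 35
python3 err.py 0.5895 -0.1289 0.259
```

```text
clock: 9.45
tcp_pos: [0.589, -0.1287, 0.2591]
orientation: [0.001, 0.152, 0.988, -0.0]
wrist_force: [-4.5, 0.3, 10.7]
finger_gap: 0.0325
t 9.45 tcp [ 0.589  -0.1287  0.2591] tool shift mm [-0.5 -0.   0.1] y ang 72.48 z [ 1.4e-03 -5.0e-04 -1.0e+00] F [-4.5  0.3 10.7] gap 0.0325 j [-0.35  0.44 -0.13  1.   -0.   -0.04]
```

Seated: 10.7 N of contact, and the TCP height matches home. Now releasing, with a slight downward follow because the pads swing back as they open.

```bash
python3 -m crank '[[0,0,1,0,0,0,1],[0,0,1,0,0,0,1],[0,0,0,0,0,0,1],[0,0,0,0,0,0,1],[0,0,0,0,0,0,1],[0,0,0,0,0,0,1],[0,0,0,0,0,0,1],[0,0,0,0,0,0,1]]' 35
python3 err.py 0.5895 -0.1289 0.259
python3 - <<'E'
from h import *
from workcell import read_camera
a=read_camera("side")
cv2.imwrite("pics/rel.png",cv2.resize(a[80:200,160:300],(700,600),interpolation=2))
E
```

```text
clock: 10.45
tcp_pos: [0.5891, -0.1288, 0.2552]
orientation: [0.0, 0.152, 0.988, 0.0]
wrist_force: [-0.0, -0.4, 0.5]
finger_gap: 0.0858
t 10.45 tcp [ 0.5891 -0.1288  0.2552] tool shift mm [-0.4  0.  -3.8] y ang 72.48 z [ 1.e-04  1.e-04 -1.e+00] F [-0.  -0.4  0.5] gap 0.0858 j [-0.35  0.45 -0.13  0.99  0.   -0.04]
```

View pics/rel.png

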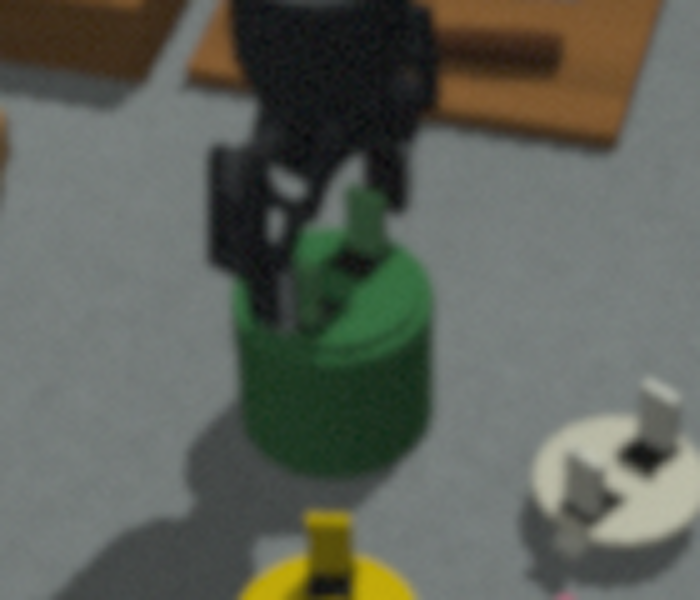

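Released: the fingers are clear of both tabs and the force is zero. Retreating straight up, then aside so I can check from above.

```bash
python3 -m crank '[[0,0,-10,0,0,0,1],[0,0,-20,0,0,0,1],[0,0,-30,0,0,0,1],[0,0,-35,0,0,0,1],[0,0,-30,0,0,0,1],[0,0,-20,0,0,0,1],[20,20,0,0,0,0,1],[40,40,0,0,0,0,1]]' 35
python3 -m crank '[[40,40,0,0,0,0,1],[40,40,0,0,0,0,1],[40,40,0,0,0,0,1],[40,40,0,0,0,0,1],[40,40,0,0,0,0,1],[30,30,0,0,0,0,1],[15,15,0,0,0,0,1],[0,0,0,0,0,0,1]]'
python3 - <<'E'
from meas import *
from workcell import read_camera,get_state
s=get_state();print(s["clock"],s["tcp_pos"])
a=read_camera("side");b=read_camera("top");cv2.imwrite("pics/end_t.png",b);cv2.imwrite("pics/end_s.png",a)
cv2.imwrite("pics/end.png",np.hstack([cv2.resize(a[100:190,180:280],(400,360),interpolation=2),cv2.resize(b[95:185,275:375],(400,360),interpolation=2)]))
E
```

```text
clock: 11.5
tcp_pos: [0.5503, -0.0541, 0.4011]
orientation: [0.001, 0.154, 0.988, -0.0]
wrist_force: [1.5, 1.2, 0.0]
finger_gap: 0.0855
clock: 12.5
tcp_pos: [0.3892, 0.2549, 0.401]
orientation: [0.0, 0.151, 0.989, 0.0]
wrist_force: [-0.5, -0.3, -0.1]
finger_gap: 0.0854
12.5 [0.38918895 0.25493782 0.40102801]
```

View pics/end.png

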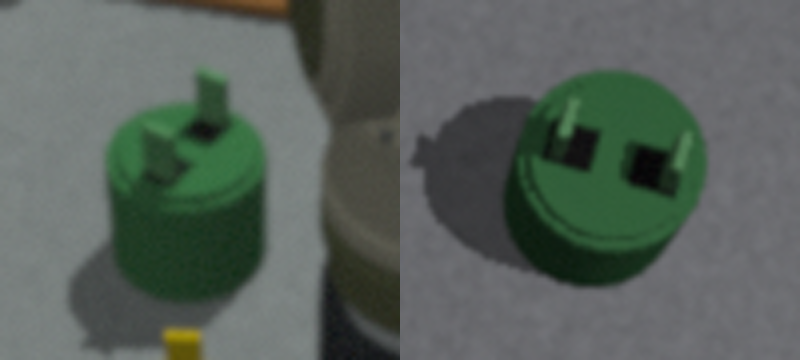

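View pics/end_t.png

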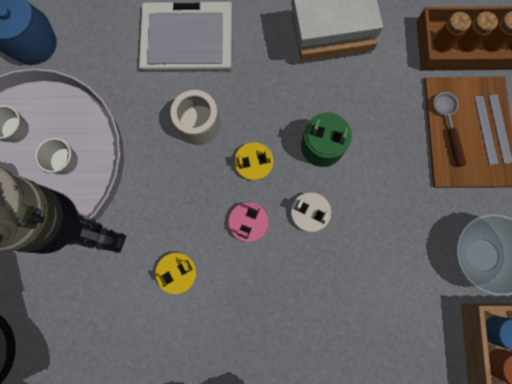

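The flange lies in the mouth with a rim ring visible around it, and both tabs are apart. I'll triangulate the tab tops to check height, level and spacing: height 0.116 and spacing 54 mm are expected at rest.

Run:
```python
from h import *
pts={}
for n,(x,y,w,h) in(("top",(305,112,50,32)),("side",(205,115,45,40))):
    im=cv2.imread(f"pics/end_{n[0]}.png");g=im[:,:,1]
    for th in (100,106,112,118):
        b=np.zeros_like(g);b[y:y+h,x:x+w]=(green(im)&cv2.inRange(g,th,255))[y:y+h,x:x+w]
        k,l,st,ce=cv2.connectedComponentsWithStats(b);c=[tuple(ce[i].round(1)) for i in range(1,k) if st[i,4]>=4]
        print(n,th,c)
        if len(c)==2: pts[n]=c
if len(pts)==2:
    A=sorted(pts["top"]);B=sorted(pts["side"]) # left in top = +y = left in side
    out=[]
    for a,b in zip(A,B):
        o1,d1=ray("top",*a);o2,d2=ray("side",*b)
        s=np.linalg.lstsq(np.c_[d1,-d2],o2-o1,rcond=None)[0]
        p,q=o1+s[0]*d1,o2+s[1]*d2;out.append((p+q)/2);print(out[-1].round(4),"miss",np.linalg.norm(p-q).round(4))
    print("mid",((out[0]+out[1])/2).round(4),"len",np.linalg.norm((out[0]-out[1])[:2]).round(4))
```

```text
top 100 [(np.float64(317.2), np.float64(123.2)), (np.float64(345.7), np.float64(132.0))]
top 106 [(np.float64(316.9), np.float64(123.9)), (np.float64(345.5), np.float64(132.1))]
top 112 [(np.float64(317.1), np.float64(123.6)), (np.float64(345.6), np.float64(132.0))]
top 118 [(np.float64(317.3), np.float64(123.4)), (np.float64(345.5), np.float64(132.4))]
side 100 [(np.float64(232.7), np.float64(118.9)), (np.float64(215.9), np.float64(133.2)), (np.float64(235.4), np.float64(139.5))]
side 106 [(np.float64(232.8), np.float64(118.8)), (np.float64(216.1), np.float64(132.7)), (np.float64(235.5), np.float64(139.3))]
side 112 [(np.float64(232.5), np.float64(118.5)), (np.float64(217.2), np.float64(131.3)), (np.float64(235.8), np.float64(139.1))]
side 118 [(np.float64(233.0), np.float64(118.6)), (np.float64(219.3), np.float64(131.1))]
[ 0.5972 -0.1052  0.1161] miss 0.002
[ 0.5806 -0.1568  0.113 ] miss 0.0022
mid [ 0.5889 -0.131   0.1146] len 0.0542
```

Tab spacing is 54.2 mm, so the tabs are at rest. Tab tops average 0.1146 m, and the lid centre is about 2 mm from the canister axis. Handing in.

```bash
python3 -c "
from workcell import *
print(hand_in(), get_state()['clock'])"
```

```text
the job is handed in; nothing more can be done
the job is handed in; nothing more can be done
```

I pinched the green lid's tabs, lifted it, and seated it in the green canister's mouth with 10.7 N of contact. I then let the tabs spring out, backed the arm clear, and handed in the job at about 12.6 s. The hand-in gives no verdict.

**Last checks:**
- **Tabs:** the tops are 54.2 mm apart, which matches the rest position.
- **Seat:** the tops average 0.1146 m high against 0.116 m when home. The lid is about 2 mm from the canister's axis.
- **Canisters:** neither one has visibly moved or tipped in the final top picture.

**One disagreement:** the two tab tops came out 3 mm apart in height (0.1161 and 0.1130 m), which would be about 3° of tilt. That is about the calibration and threshold noise, and within the 6° limit, so I did not correct it.

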